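Hang the rinsed drain basket on the twin hook, home under its keepers

TASK

Hang the small white basket by the bar of its arch handle on the twin hook of the steel draining stand: set the bar down on both prongs, with it all the way back against the stop, underneath the two keepers, and leave the basket hanging level, still and free. The hook is clamped at a different height each day, so feel for the prongs; do not drop the basket, tip it over or ram it against the hook, and leave the other things on the counter where they are.

Things in the scene. Friction and masses are not known exactly. Their poses are not given: they have to be found in the camera images.
- basket: White plastic open basket, 76 (x) x 110 (y) x 55 mm high, about 0.25 kg (varies), standing upright on the counter. Origin: centre of its underside; z up. A rigid arch handle rises from the middles of its two short ends (y = +-52 mm, uprights 12 mm by 5 mm) to a flat horizontal bar along y; 91 mm free between rim and bar.
- basket_bar (a point): Middle of the basket's handle bar, 150 mm above the basket's underside, on its centre line. The bar is 10 mm wide (x), 8 mm high (z) and 100 mm long between the uprights, along the basket's y. The basket is the same both ways round.
- stand: Steel draining stand fixed to the counter, carrying a twin hook. Base plate 160 mm (x from -45 to +115) x 120 mm (y) x 10 mm. Origin: on the counter right below the home place of the bar's middle; x away from the robot, z up. HOOK HEIGHT NOT GIVEN: the tops of its level prongs lie anywhere from 180 to 220 mm above the counter; find it by touch or by eye.
- stand_post (a point): Foot of the post (16 mm thick, 248 mm tall) at stand x = +85 mm, y = 0, on the base plate. The hook is clamped to it. A level crossbar 68 mm long at stand x = +62 to +72 joins the two prongs; a clamp block fills x = 70 to 100, |y| < 17 mm, from 19 mm below to 11 mm above the prong tops.
- stand_open (a point): Point on the base plate's top at stand x = -36 mm, below the hook's open part. The prongs, 8 mm round rods at stand y = +30 and -30 mm, run level from the crossbar to x = -56 mm, then turn up 20 mm (ending at x = -70). The tips enter the arch from the front, under the bar and over the rim; then bar middle can land from x = -48 to -25 mm. Free for fingers: 52 mm between prongs.
- stand_seat (a point): Point on the base plate's top right below the bar's middle when home (stand x = 0, y = 0); axes as the stand's. On each prong a keeper of 6 mm wire: an upright whose front face at x = +5 mm is the stop, rising 47 mm above the prong tops, then sloping steeply down forward to end at x = -17 mm, 19 mm above the prong tops. The bar is slid back beneath.
- bottle: Clear capped bottle, 60 mm across, 150 mm tall, standing behind, in the middle; origin at its underside. Leave it alone.
- jar: White jar, 56 mm across, 75 mm tall, near the basket; origin at its underside. Leave it alone.
- bowl: Blue mixing bowl, 116 mm across, 55 mm high, between basket and stand; origin at its underside. Leave it alone.
- cup: White cup without a handle, 72 mm across, 90 mm high, beside the stand; origin at its underside. Leave it alone.

How it is judged:
By the outcome, as a careful person would: the job done as asked, in the order asked, and still so for the second after the job is handed in, with the robot touching nothing.
It also fails if it takes over 67 s, if anything falls off the work surface, if the arm or the gripper's body presses on something with over 40 N, if the wrist force passes 120 N, or if a joint passes its speed limit or range.

ROBOT

A 7-joint arm with a two-finger parallel gripper is mounted at the origin on the work surface. World frame = base frame: x ahead of the robot, y to its left, z up, the work surface at z = 0. Lengths are in m, angles in rad, forces in N, time in s.
With the tool pointing down it reaches from about 0.4 to 0.75 m from the base axis. Payload 19.5 kg.
Tool frame: the origin (TCP) lies midway between the tips of the shut fingers; the grasp point (between the pads) lies ctrl.grip_point_offset behind it (ctrl.grip_point_offset is the distance from the TCP to the grasp point, in m); z points along the fingers, y is the line along which they close (so a half turn about z gives the same grasp; the last joint's range is limited). The gripper opens to 85 mm and grips with 20 to 120 N. Pads are 22 mm wide; open, the fingers measure 114 mm over their backs; the gripper's body (76 mm by 85 mm) begins 54 mm behind the grasp point. The pads swing forward as they close: fully open they stand 13 mm farther back than shut.
Start: joints at [-0.042, 0.707, -0.028, 1.485, 0.022, 0.951, -0.075], TCP at [0.575, 0, 0.231] pointing down, gripper open.
Joint ranges: [-2.71, 2.71], [-0.32, 2.16], [-1.57, 1.52], [0, 2.45], [-1.46, 4.6], [0, 2.02], [-2.83, 2.83]. Speed limits (rad/s): [1.89, 1.89, 2.57, 2.57, 3.01, 3.01, 3.01].

INTERFACE

Orientations are given as a unit quaternion [w, x, y, z].
In Python, from rig import ctrl gives the robot as it stands.
- The arm moves only by the tool send_rows, never from a script. Its argument "deltas" is text: rows parted by semicolons, each of 7 numbers parted by spaces: the shift along the tool's x, y, z in m, then the turn, a rotation vector about the tool's x, y, z in rad, then the finger opening in m, from 0 to 0.0854. A call has exactly 8 rows; each row is the pose to reach, as a shift and turn from the pose commanded when the call began, along the tool's axes at that moment; what a row does not reach only later rows make up. A row lasts 1/12 s, in which the tool goes at most 41.7 mm and 7.16 degrees, less where a joint would pass 70% of its speed; a pose out of reach is approached as far as the arm can. A call with a gripper value outside its range is refused whole. The fingers move at their own pace and stop on an object; "grip_force" is the grip in N (left out, the last holds). Time passes only in rows, so rows that repeat a pose let the fingers close, or fill a call up. It gives the time, the measured TCP pose, the force, the opening and the grip force at its end, in the units of the state.
- ctrl.get_state(): the state, without advancing time (a new reading comes with each control period).
- ctrl.get_image(name): name is "scene" or "side" or "wrist"; returns (picture, depth): 480x640x3 uint8, red, green, blue; 480x640 float32, m along the optical axis (not along the pixel's ray), 0 where there is no reading.
- ctrl.camera_params(name): a dict with "fx", "fy", "cx", "cy" (pixels), "world_to_cam" (4x4, takes a point from world to camera coordinates). Camera axes: x right, y up, looking along -z (the intrinsics and any distortion apply to the point x, -y, -z); pixel columns grow to the right and rows downward; lengths in m; the calibration is good to about 2 mm. A picture is of the moment at which its call begins: read the wrist's pose just before it. camera_params takes no time and is no camera call; for the wrist camera it gives the pose at the moment of the call.
- ctrl.sign_off(): hands the job in; it is judged then, once.
Trained networks look in the newest picture that a camera, given by its name, has taken for a name from the list of things; names that differ only in an ending like _2 or _b are one class to them, and where a whole thing is asked for, a point or a joint stands for the part that bears it (a point fixed in the world has none). Each returns a list of dicts, best first, with "confidence" (0 to 1); they miss things now and then, are a little off and sometimes report something else, mostly with a low value. They report only what shows in the picture. A call takes as long as a camera call.
- ctrl.cut_out(camera, query): "region" (480x640 bool, what is visible of it) and "xy" ([column, row] in pixels, amid what is visible of it).
The state is a dict: "time": time; "q": joint angles; "dq": joint speeds; "joint_efforts": joint torques, N m; "position": TCP position; "orientation": TCP orientation; "contact_force": force on the tool from outside, world axes, zero at the start; "moment": the same for the moment, N m; "gripper_width": finger opening in m; "finger_force": force on a finger pad.
Only numpy, scipy, OpenCV 4.12 (cv2) and the standard library are available. Lean on these libraries where they do the work, as an engineer would, in place of code of your own. Each camera call takes 0.05 s, during which the arm holds its last target. There are 200 camera calls.

## Working session

There is one attempt and no reset: what is moved stays moved. The work goes in short steps, Python scripts to look and compute and a tool call to move; the robot and the scene stay as the last step left them, time stands still between calls to the robot, and variables do not carry over. Pictures are saved under pics/ and viewed, at most 10 in all, crops included, and the job is handed in when it is done.

Besides the shell and the picture viewer there is one more tool, called after "Emit:" as name(argument=value, ...), one argument or row to a line, values as JSON. send_rows: Moves the arm, as the interface text tells. Its arguments: {"type":"object","properties":{"deltas":{"type":"string"},"grip_force":{"type":"number"}},"required":["deltas"]}

```bash
mkdir -p pics; ls; cat > h.py <<'E'
import numpy as np, cv2
from rig import ctrl
def cloud(cam,region=None,d=None):
    p=ctrl.camera_params(cam)
    v,u=np.nonzero((d>0)&(region if region is not None else True))
    z=d[v,u]; c=np.stack([(u-p['cx'])/p['fx']*z,-(v-p['cy'])/p['fy']*z,-z,np.ones_like(z)])
    return (np.linalg.inv(p['world_to_cam'])@c)[:3].T,u,v
def save(im,name): cv2.imwrite('pics/'+name,im[:,:,::-1])
E
python3 - <<'E'
from h import *
s=ctrl.get_state(); print({k:np.round(v,3) for k,v in s.items()},ctrl.grip_point_offset)
ims=[]
for cam in ['scene','side']:
    im,d=ctrl.get_image(cam); ims.append(im)
    p=ctrl.camera_params(cam);print(cam,list(p),np.linalg.inv(p['world_to_cam'])[:3,3])
    np.save(cam+'_d.npy',d);np.save(cam+'.npy',im)
    for q in ['basket','basket_bar','stand','stand_seat','stand_open','stand_post','bottle','jar','bowl','cup']:
        r=ctrl.cut_out(cam,q)
        for o in r[:2]:
            if o['confidence']<.3: continue
            P,_,_=cloud(cam,o['region'],d)
            print(cam,q,round(o['confidence'],2),np.round(o['xy']),o['region'].sum(),*(np.round(np.percentile(P,[2,50,98],axis=0),3).tolist() if len(P) else []))
save(cv2.resize(np.vstack(ims),None,fx=.62,fy=.62,interpolation=cv2.INTER_AREA),'a.png')
E
```

```text
pics
{'time': np.float64(0.0), 'q': array([-0.042,  0.707, -0.028,  1.485,  0.022,  0.951, -0.076]), 'dq': array([ 0.   ,  0.002, -0.001, -0.   , -0.001, -0.001, -0.   ]), 'joint_efforts': array([-3.0000e-03, -8.8321e+01,  1.2330e+00, -2.3617e+01,  1.7000e-02,
        6.0000e-03, -0.0000e+00]), 'position': array([ 0.575, -0.   ,  0.231]), 'orientation': array([-0.   ,  0.707,  0.707, -0.   ]), 'contact_force': array([-0.904,  0.267, -0.188]), 'moment': array([-0.011,  0.01 ,  0.01 ]), 'finger_force': np.float64(0.0), 'gripper_width': np.float64(0.085)} 0.0187
scene ['fx', 'fy', 'cx', 'cy', 'world_to_cam'] [ 1.25128004 -0.25108461  0.70755152]
scene basket 0.68 [159. 303.] 4103 [0.41, -0.301, 0.001] [0.562, -0.247, 0.039] [0.603, -0.192, 0.155]
scene basket_bar 0.91 [156. 307.] 3968 [0.497, -0.3, 0.001] [0.563, -0.246, 0.039] [0.603, -0.192, 0.155]
scene stand 0.78 [435. 254.] 5612 [0.541, 0.202, 0.001] [0.664, 0.257, 0.011] [0.72, 0.324, 0.236]
scene stand_seat 0.71 [434. 257.] 5350 [0.548, 0.202, 0.005] [0.666, 0.257, 0.011] [0.719, 0.317, 0.237]
scene stand_open 0.58 [436. 259.] 51
[... 1242 characters left out ...]
2, 0.233]
side stand_open 0.85 [220. 330.] 6849 [0.552, 0.079, -0.001] [0.636, 0.268, 0.01] [0.779, 0.32, 0.234]
side stand_post 0.61 [216. 330.] 6825 [0.553, 0.048, -0.001] [0.636, 0.268, 0.01] [0.771, 0.32, 0.233]
side bottle 0.91 [265. 227.] 1568 [0.658, -0.037, 0.0] [0.678, 0.006, 0.079] [0.712, 0.02, 0.149]
side jar 0.85 [319. 193.] 739 [0.636, -0.266, 0.003] [0.655, -0.233, 0.045] [0.684, -0.222, 0.075]
side jar 0.74 [217. 329.] 6566 [0.553, 0.204, 0.002] [0.636, 0.268, 0.01] [0.718, 0.32, 0.233]
side bowl 0.97 [386. 276.] 2183 [0.366, -0.037, 0.003] [0.42, -0.008, 0.033] [0.468, 0.071, 0.055]
side cup 0.59 [175. 368.] 2611 [0.61, 0.347, -0.0] [0.643, 0.385, 0.062] [0.68, 0.416, 0.089]
```

View pics/a.png

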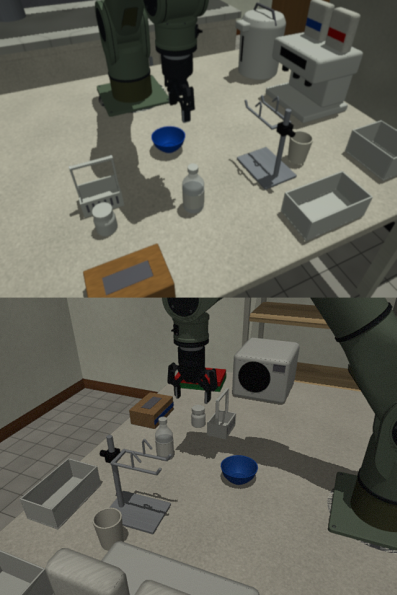

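The scene shows the basket at front left and the jar beside it. The bowl and bottle are in the middle, and the stand with its twin hook is on the right with the cup behind it. Next I'll measure the bar and prong geometry from both views.

```bash
python3 - <<'E'
from h import *
for cam in ['scene','side']:
    d=np.load(cam+'_d.npy'); P,u,v=cloud(cam,None,d)
    b=P[(abs(P[:,0]-.563)<.06)&(abs(P[:,1]+.246)<.08)&(P[:,2]>.138)&(P[:,2]<.17)]
    c=b[:,:2].mean(0);_,_,V=np.linalg.svd(b[:,:2]-c)
    print(cam,'bar',len(b),'yaw of dir',np.degrees(np.arctan2(V[0,1],V[0,0])),np.percentile(b,[2,50,98],axis=0).round(4).tolist(), b[:,:3].mean(0).round(4))
    bp=P[(abs(P[:,0]-.635)<.12)&(abs(P[:,1]-.261)<.09)&(P[:,2]>.005)&(P[:,2]<.016)]
    r=cv2.minAreaRect((bp[:,:2]*1000).astype(np.float32)); print(' base',r)
    k=P[(P[:,0]>.50)&(P[:,0]<.72)&(abs(P[:,1]-.261)<.07)&(P[:,2]>.16)&(P[:,2]<.3)]
    for side in (-1,1):
        q=k[(abs(k[:,1]-.261-side*.03)<.012)]
        for lo in np.arange(.51,.69,.01):
            w=q[(q[:,0]>=lo)&(q[:,0]<lo+.01)]
            if len(w)>2: print('  ',side,round(lo,3),len(w),np.percentile(w[:,2],[5,25,50,75,98]).round(3),np.median(w[:,1]).round(4))
im=np.load('side.npy'); save(cv2.resize(im[220:400,140:320],None,fx=3,fy=3),'b.png')
E
```

```text
scene bar 559 yaw of dir -90.85391092216872 [[0.5582, -0.2995, 0.1418], [0.5666, -0.2477, 0.1536], [0.5703, -0.1926, 0.1562]] [ 0.5656 -0.2472  0.1522]
 base ((638.729736328125, 274.8327331542969), (162.5979766845703, 150.38360595703125), 2.514605760574341)
   -1 0.53 8 [0.203 0.205 0.207 0.208 0.208] 0.2262
   -1 0.54 38 [0.192 0.196 0.199 0.203 0.207] 0.2261
   -1 0.55 22 [0.187 0.189 0.191 0.192 0.194] 0.2256
   -1 0.56 16 [0.188 0.189 0.191 0.193 0.193] 0.2261
   -1 0.57 21 [0.186 0.19  0.191 0.192 0.193] 0.2267
   -1 0.58 17 [0.188 0.19  0.192 0.192 0.215] 0.2278
   -1 0.59 34 [0.188 0.19  0.193 0.219 0.228] 0.2277
   -1 0.6 40 [0.188 0.192 0.225 0.233 0.238] 0.2275
   -1 0.61 96 [0.19  0.197 0.211 0.226 0.238] 0.2288
   -1 0.62 18 [0.187 0.189 0.191 0.192 0.194] 0.228
   -1 0.63 21 [0.188 0.19  0.191 0.192 0.193] 0.2285
   -1 0.64 20 [0.188 0.19  0.191 0.192 0.193] 0.2292
   -1 0.65 23 [0.188 0.19  0.191 0.192 0.194] 0.2293
   -1 0.66 23 [0.187 0.19  0.192 0.192 0.193] 0.2304
   -1 0.67 49 [0.186 0.188 0.19  0.192 0.194] 0.2341
   1 0.53 16 [0.197 0.203 0.205 0.207 0.208] 0.285
[... 1801 characters left out ...]
.189 0.191 0.192] 0.2914
   1 0.56 31 [0.185 0.187 0.19  0.191 0.192] 0.2916
   1 0.57 34 [0.185 0.188 0.189 0.19  0.192] 0.2922
   1 0.58 44 [0.186 0.189 0.191 0.213 0.218] 0.2918
   1 0.59 78 [0.186 0.19  0.218 0.224 0.232] 0.2923
   1 0.6 105 [0.187 0.191 0.209 0.23  0.237] 0.2925
   1 0.61 67 [0.186 0.19  0.201 0.214 0.229] 0.2935
   1 0.62 32 [0.185 0.188 0.19  0.191 0.192] 0.2944
   1 0.63 29 [0.186 0.188 0.19  0.192 0.193] 0.2949
   1 0.64 30 [0.185 0.187 0.189 0.19  0.192] 0.2947
   1 0.65 29 [0.185 0.187 0.189 0.19  0.192] 0.2953
   1 0.66 59 [0.185 0.188 0.19  0.191 0.193] 0.2919
   1 0.67 51 [0.187 0.19  0.191 0.193 0.201] 0.2818
   1 0.68 62 [0.179 0.184 0.191 0.197 0.203] 0.2811
```

View pics/b.png

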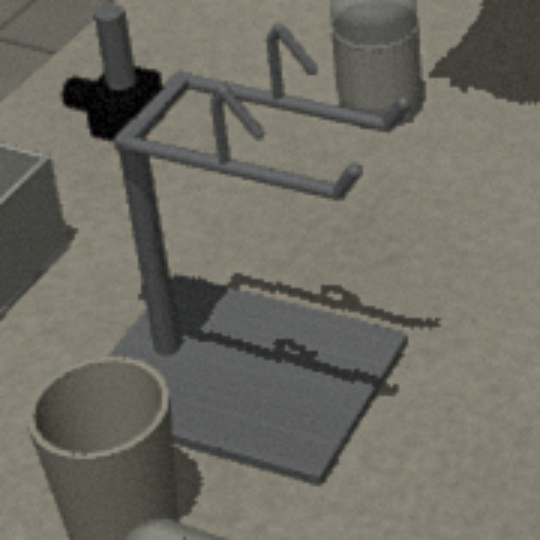

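The picture shows the hook's two prongs, with turned-up tips at (350,175) and (400,108) and keepers at (235,110) and (290,45). The stand is turned about 2°, its origin is about (0.6035, 0.260), and the prong tops are about 0.192. The bar is at about (0.5645, -0.245, 0.150). I'll move above the bar.

Emit:
send_rows(
  deltas="-0.03 -0.001 0 0 0 0.003 0.085; -0.062 -0.003 0 0 0 0.006 0.085; -0.095 -0.004 0 0 0 0.009 0.085; -0.13 -0.006 0 0 0 0.012 0.085; -0.165 -0.008 0 0 0 0.015 0.085; -0.2 -0.009 0 0 0 0.018 0.085; -0.23 -0.010 0 0 0 0.02 0.085; -0.245 -0.0105 0 0 0 0.021 0.085",
  grip_force=40,
)

```text
time: 1.77
position: [0.5634, -0.2493, 0.2311]
orientation: [0.0, 0.716, 0.698, -0.001]
contact_force: [-1.2, 0.4, -0.1]
gripper_width: 0.0849
finger_force: 0.0
```

```bash
python3 - <<'E'
from h import *
s=ctrl.get_state();print(s['position'].round(4),s['orientation'].round(4),s['time'])
im,d=ctrl.get_image('wrist'); P,u,v=cloud('wrist',None,d)
b=P[(abs(P[:,0]-.5645)<.04)&(abs(P[:,1]+.245)<.08)&(P[:,2]>.145)&(P[:,2]<.17)]
print(len(b))
r=cv2.minAreaRect((b[:,:2]*1000).astype(np.float32)); print(r,np.percentile(b[:,2],[5,50,95]))
save(im,'c.png')
E
```

```text
[ 0.5634 -0.2493  0.2311] [ 4.000e-04  7.158e-01  6.983e-01 -8.000e-04] 1.7667
2190
((562.1796264648438, -246.75177001953125), (109.54085540771484, 11.98862361907959), 88.88636779785156) [0.15206849 0.15328557 0.15430505]
```

View pics/c.png

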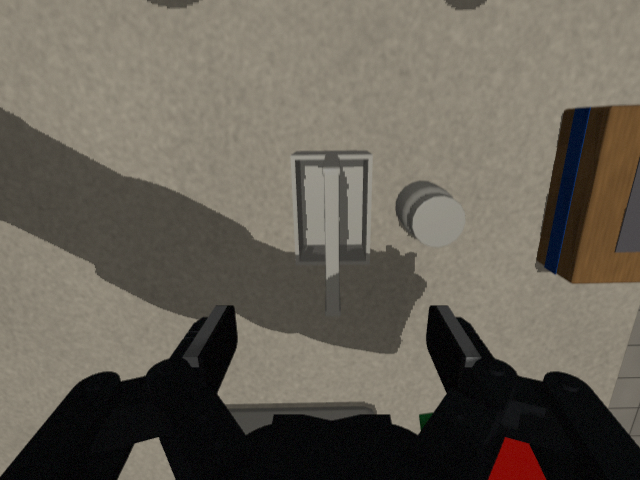

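The bar shows at column 332, rows 165–315, midway between the fingers. I'll descend and grip it.

Emit:
send_rows(
  deltas="0 0 0.015 0 0 0 0.085; 0 -0.001 0.035 0 0 0 0.085; 0 -0.001 0.055 0 0 0 0.08; 0 -0.001 0.072 0 0 0 0.07; 0 -0.001 0.085 0 0 0 0.06; 0 -0.001 0.095 0 0 0 0.05; 0 -0.001 0.1 0 0 0 0.045; 0 -0.001 0.1 0 0 0 0.04",
  grip_force=40,
)

```text
time: 2.48
position: [0.5633, -0.2445, 0.1306]
orientation: [-0.001, 0.714, 0.7, -0.0]
contact_force: [0.8, -0.3, -0.4]
gripper_width: 0.0404
finger_force: 0.0
```

Emit:
send_rows(
  deltas="0 0 0 0 0 0 0.03; 0 0 0 0 0 0 0.02; 0 0 0 0 0 0 0.01; 0 0 0 0 0 0 0; 0 0 0 0 0 0 0; 0 0 0 0 0 0 0; 0 0 0 0 0 0 0; 0 0 0 0 0 0 0",
  grip_force=40,
)

```text
time: 3.15
position: [0.5638, -0.2451, 0.1321]
orientation: [0.001, 0.714, 0.7, 0.0]
contact_force: [-1.5, 0.7, 7.3]
gripper_width: 0.009
finger_force: 39.6
```

Emit:
send_rows(
  deltas="0 0 -0.002 0 0 0 0; 0 0 -0.006 0 0 0 0; 0 0 -0.012 0 0 0 0; 0 0 -0.02 0 0 0 0; 0 0 -0.03 0 0 0 0; 0 0 -0.042 0 0 0 0; 0 0 -0.054 0 0 0 0; 0 0 -0.066 0 0 0 0",
  grip_force=60,
)

```text
time: 3.82
position: [0.5635, -0.245, 0.1988]
orientation: [0.0, 0.715, 0.7, 0.0]
contact_force: [-0.4, 0.6, -2.7]
gripper_width: 0.0086
finger_force: 58.4
```

Emit:
send_rows(
  deltas="0 0 -0.012 0 0 0 0; 0 0 -0.024 0 0 0 0; 0 0 -0.036 0 0 0 0; 0 0 -0.046 0 0 0 0; 0 0 -0.052 0 0 0 0; 0 0 -0.054 0 0 0 0; 0 0 -0.054 0 0 0 0; 0 0 -0.054 0 0 0 0",
)

```text
time: 4.48
position: [0.5633, -0.2449, 0.251]
orientation: [-0.0, 0.714, 0.7, -0.0]
contact_force: [0.9, -0.1, -2.8]
gripper_width: 0.0087
finger_force: 58.4
```

```bash
python3 - <<'E'
from h import *
s=ctrl.get_state();print(s['position'].round(4),s['orientation'].round(4),s['contact_force'].round(2),s['moment'].round(3))
ims=[]
for cam in ['scene','side']:
    im,d=ctrl.get_image(cam); P,u,v=cloud(cam,None,d)
    b=P[(abs(P[:,0]-.5635)<.07)&(abs(P[:,1]+.245)<.075)&(P[:,2]>.08)]
    print(cam,len(b))
    for lo,hi in ((.1,.14),(.14,.165),(.165,.19),(.255,.285)):
        w=b[(b[:,2]>=lo)&(b[:,2]<hi)]
        if len(w): print(lo,len(w),np.percentile(w,[2,50,98],axis=0).round(4).tolist())
    cu,cv_=int(np.median(u)),0
    r=ctrl.cut_out(cam,'basket')[0]; x,y=map(int,r['xy']); x=min(max(x,100),540);y=min(max(y,100),380);ims.append(cv2.resize(im[y-100:y+100,x-100:x+100],None,fx=2,fy=2)); print(r['confidence'],x,y)
save(np.hstack(ims),'d.png')
E
```

```text
[ 0.5633 -0.2449  0.251 ] [-3.000e-04  7.145e-01  6.997e-01 -1.000e-04] [ 0.91 -0.08 -2.81] [-0.021  0.012 -0.019]
scene 19050
0.1 1352 [[0.5255, -0.2971, 0.12], [0.5981, -0.2475, 0.1297], [0.6023, -0.1948, 0.1396]]
0.14 1723 [[0.5258, -0.2974, 0.1406], [0.5979, -0.2481, 0.1528], [0.6024, -0.1944, 0.1643]]
0.165 1038 [[0.5241, -0.3001, 0.1653], [0.5837, -0.2474, 0.172], [0.6022, -0.1925, 0.1851]]
0.255 794 [[0.5586, -0.2994, 0.2572], [0.5677, -0.2467, 0.2717], [0.5814, -0.1926, 0.2818]]
0.73 145 254
side 6589
0.1 560 [[0.5247, -0.2997, 0.1173], [0.5605, -0.1934, 0.1288], [0.6005, -0.1866, 0.1395]]
0.14 769 [[0.5249, -0.3, 0.1405], [0.5607, -0.2166, 0.1531], [0.6009, -0.1868, 0.1646]]
0.165 431 [[0.525, -0.2999, 0.1653], [0.562, -0.225, 0.1709], [0.6015, -0.1868, 0.1879]]
0.255 301 [[0.5465, -0.2946, 0.2559], [0.5608, -0.2346, 0.2703], [0.5805, -0.1884, 0.2839]]
0.91 358 157
```

View pics/d.png

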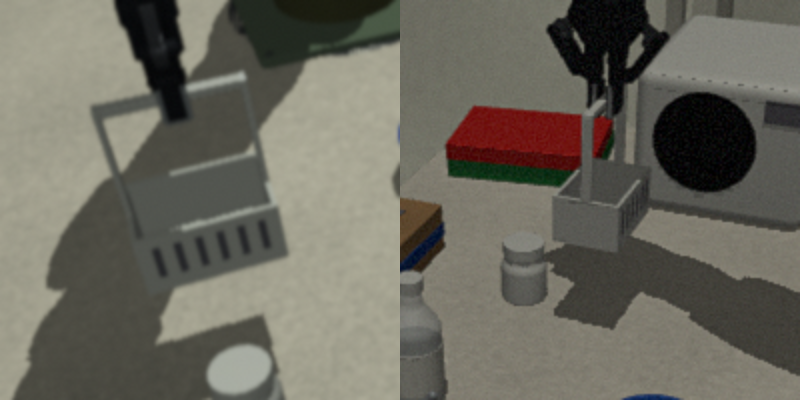

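The basket hangs level in the grip, with its underside at 0.1185 and the bar centre about 0.0175 above the TCP. I'll carry it to in front of the prongs.

Emit:
send_rows(
  deltas="0.005 -0.004 0 0 0 0 0; 0.016 -0.011 0 0 0 0 0; 0.033 -0.02 0 0 0 0 0; 0.055 -0.03 0 0 0 0 0; 0.08 -0.04 0 0 0 0 0; 0.107 -0.05 0 0 0 0 0; 0.135 -0.06 0 0 0 0 0; 0.163 -0.067 0 0 0 0 0",
)

```text
time: 5.35
position: [0.4986, -0.0793, 0.2514]
orientation: [-0.0, 0.715, 0.7, -0.0]
contact_force: [0.3, -0.1, -1.7]
gripper_width: 0.0085
finger_force: 58.4
```

Emit:
send_rows(
  deltas="0.028 -0.002 0 0 0 -0.005 0; 0.056 -0.003 0 0 0 -0.01 0; 0.084 -0.003 0 0 0 -0.016 0; 0.112 -0.003 0 0 0 -0.022 0; 0.14 -0.003 0 0 0 -0.028 0; 0.168 -0.003 0 0 0 -0.034 0; 0.195 -0.003 0 0 0 -0.04 0; 0.22 -0.003 0 0 0 -0.046 0",
)

```text
time: 6.02
position: [0.5009, 0.1413, 0.2513]
orientation: [-0.0, 0.698, 0.716, 0.0]
contact_force: [0.4, 0.0, -2.2]
gripper_width: 0.0087
finger_force: 58.5
```

```bash
cat >> h.py <<'E'
O=np.array([.6035,.2602]);YAW=np.radians(2.0);R2=np.array([[np.cos(YAW),-np.sin(YAW)],[np.sin(YAW),np.cos(YAW)]])
def togo(sx,baroff=-.001):
    from scipy.spatial.transform import Rotation as Ro
    s=ctrl.get_state();q=s['orientation'];M=Ro.from_quat([q[1],q[2],q[3],q[0]]).as_matrix()
    p=s['position']+M@[baroff,0,0]; t=O+R2@[sx,0]
    D=np.array([*(t-p[:2]),0]); yaw=np.arctan2(M[1,1],M[0,1])
    print('t',s['time'].round(2),'pos',s['position'].round(4),'stand xy of bar',(R2.T@(p[:2]-O)).round(4),'tool delta',(M.T@D).round(4),'turn z',(M.T@[0,0,YAW-yaw]).round(4),'tilt',M[:,2].round(4),'F',s['contact_force'].round(2),'M',s['moment'].round(3))
E
python3 -c "
from h import *
togo(-.1)"
```

```text
Traceback (most recent call last):
  File "h.py", line 15, in togo
    print('t',s['time'].round(2),'pos',s['position'].round(4),'stand xy of bar',(R2.T@(p[:2]-O)).round(4),'tool delta',(M.T@D).round(4),'turn z',(M.T@[0,0,YAW-yaw]).round(4),'tilt',M[:,2].round(4),'F',s['contact_force'].round(2),'M',s['moment'].round(3))
              ^^^^^^^^^^^^^^^
AttributeError: 'float' object has no attribute 'round'
```

Emit:
send_rows(
  deltas="0.022 0.001 0 0 0 -0.003 0; 0.044 0.002 0 0 0 -0.006 0; 0.065 0.003 0 0 0 -0.009 0; 0.084 0.004 0 0 0 -0.01 0; 0.1 0.005 0 0 0 -0.01 0; 0.111 0.006 0 0 0 -0.01 0; 0.116 0.006 0 0 0 -0.01 0; 0.116 0.006 0 0 0 -0.01 0",
)

```text
time: 6.68
position: [0.5043, 0.2561, 0.2511]
orientation: [-0.0, 0.694, 0.72, -0.0]
contact_force: [0.7, 0.2, -2.4]
gripper_width: 0.0085
finger_force: 58.5
```

```bash
sed -i "s/s\['time'\].round(2)/round(s['time'],2)/" h.py; python3 - <<'E'
from h import *
togo(-.1)
tiles=[]
for cam in ['scene','side']:
    im,d=ctrl.get_image(cam);togo(-.1);P,u,v=cloud(cam,None,d)
    L=np.c_[(P[:,:2]-O)@R2,P[:,2]]
    def st(n,m):
        w=L[m]; 
        if len(w)>3: print(cam,n,len(w),np.percentile(w,[2,50,98],axis=0).round(4).tolist())
    X,Y,Z=L.T
    st('bar',(abs(X+.1)<.012)&(abs(Y)<.06)&(Z>.255)&(Z<.276)&(abs(Y)>.02))
    for s in(-1,1):
        st('uprt%d'%s,(abs(X+.1)<.012)&(abs(Y-s*.052)<.01)&(Z>.19)&(Z<.25))
        st('prong%d'%s,(X>-.05)&(X<-.02)&(abs(Y-s*.03)<.01)&(Z>.17)&(Z<.2))
        st('tip%d'%s,(X>-.08)&(X<-.055)&(abs(Y-s*.03)<.01)&(Z>.198)&(Z<.22))
        st('keepEnd%d'%s,(X>-.03)&(X<0)&(abs(Y-s*.03)<.01)&(Z>.205)&(Z<.25))
        st('upright%d'%s,(X>0)&(X<.02)&(abs(Y-s*.03)<.01)&(Z>.2)&(Z<.215))
    st('basket',(abs(X+.1)<.06)&(abs(Y)<.07)&(Z>.08)&(Z<.18))
    tiles.append(cv2.resize(im[130:330,330:530] if cam=='scene' else im[180:380,150:350],None,fx=2,fy=2))
save(np.hstack(tiles),'e.png')
E
```

```text
t 6.68 pos [0.5043 0.2561 0.2511] stand xy of bar [-0.0993 -0.0016] tool delta [ 0.0016 -0.0007  0.    ] turn z [-0.     0.     0.001] tilt [-4.e-04  1.e-04 -1.e+00] F [ 0.68  0.18 -2.35] M [ 0.059  0.028 -0.022]
t 6.73 pos [0.5045 0.2551 0.2512] stand xy of bar [-0.0991 -0.0026] tool delta [ 0.0026 -0.0009 -0.    ] turn z [0.     0.     0.0001] tilt [-2.e-04 -4.e-04 -1.e+00] F [-0.6  -0.75 -2.6 ] M [-0.106  0.034 -0.002]
scene bar 257 [[-0.1053, -0.0562, 0.2559], [-0.0961, -0.0251, 0.2705], [-0.0922, 0.052, 0.2744]]
scene uprt-1 152 [[-0.1053, -0.0577, 0.1912], [-0.0964, -0.056, 0.2214], [-0.0915, -0.0518, 0.2495]]
scene prong-1 52 [[-0.0495, -0.0357, 0.1873], [-0.0358, -0.0325, 0.1907], [-0.0223, -0.0278, 0.1932]]
scene tip-1 29 [[-0.0681, -0.0363, 0.1992], [-0.0622, -0.0322, 0.2036], [-0.0571, -0.0273, 0.2089]]
scene keepEnd-1 28 [[-0.015, -0.0342, 0.2146], [-0.0063, -0.0323, 0.2224], [-0.0007, -0.0298, 0.2338]]
scene upright-1 26 [[0.0047, -0.0341, 0.2004], [0.01, -0.0316, 0.209], [0.0119, -0.0286, 0.2142]]
scene uprt1 152 [[-0.105, 0.0466, 0.1922], [-0.0965, 0.0489, 0.221], [-0.
[... 1190 characters left out ...]
[-0.0004, -0.0252, 0.232]]
side upright-1 29 [[0.0053, -0.0304, 0.2003], [0.0079, -0.0278, 0.2067], [0.0118, -0.0253, 0.2126]]
side uprt1 289 [[-0.1049, 0.0489, 0.1908], [-0.0997, 0.0524, 0.2204], [-0.093, 0.0547, 0.2487]]
side prong1 98 [[-0.0497, 0.0275, 0.1846], [-0.0352, 0.0324, 0.189], [-0.0207, 0.035, 0.1917]]
side tip1 31 [[-0.0685, 0.0282, 0.1988], [-0.065, 0.0318, 0.2036], [-0.06, 0.0352, 0.2069]]
side keepEnd1 66 [[-0.0152, 0.0275, 0.2114], [-0.0082, 0.0317, 0.2218], [-0.0003, 0.0351, 0.2318]]
side upright1 34 [[0.0057, 0.0284, 0.2008], [0.0073, 0.0325, 0.208], [0.0113, 0.0347, 0.214]]
side basket 3967 [[-0.1369, -0.0556, 0.1196], [-0.0994, 0.0032, 0.1474], [-0.0624, 0.054, 0.174]]
```

View pics/e.png

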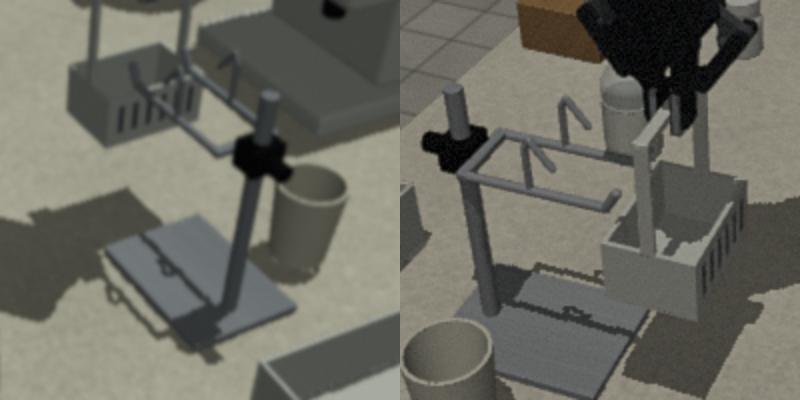

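The view shows the basket level in front of the prongs, with the bar above the tips and the rim below them. I'll lower it 20 mm, then enter to stand x = -36 mm.

Emit:
send_rows(
  deltas="0.001 0 0.004 0 0 0 0; 0.002 0 0.012 0 0 0 0; 0.002 0 0.018 0 0 0 0; 0.002 0.002 0.02 0 0 0 0; 0.002 0.006 0.02 0 0 0 0; 0.002 0.012 0.02 0 0 0 0; 0.002 0.019 0.02 0 0 0 0; 0.002 0.026 0.02 0 0 0 0",
)

```text
time: 7.45
position: [0.5315, 0.2584, 0.2315]
orientation: [0.0, 0.695, 0.719, 0.0]
contact_force: [-0.1, 0.3, -2.3]
gripper_width: 0.0083
finger_force: 58.5
```

Emit:
send_rows(
  deltas="0 0.008 0 0 0 0 0; 0 0.016 0 0 0 0 0; 0 0.024 0 0 0 0 0; 0 0.03 0 0 0 0 0; 0 0.034 0 0 0 0 0; 0 0.036 0 0 0 0 0; 0 0.037 0 0 0 0 0; 0 0.037 0 0 0 0 0",
)

```text
time: 8.12
position: [0.5675, 0.2598, 0.2313]
orientation: [-0.0, 0.695, 0.719, -0.0]
contact_force: [-0.3, -0.2, -2.9]
gripper_width: 0.0092
finger_force: 58.5
```

```bash
python3 - <<'E'
from h import *
ctrl.get_image('side');togo(-.036);ctrl.get_image('side');togo(-.036)
E
```

```text
t 8.17 pos [0.5674 0.2598 0.2313] stand xy of bar [-0.0361 -0.0002] tool delta [0.0002 0.0001 0.    ] turn z [-0.      0.      0.0002] tilt [-1.e-04  1.e-04 -1.e+00] F [ 0.72 -0.93 -2.67] M [ 0.036 -0.003 -0.024]
t 8.22 pos [0.5673 0.2598 0.2314] stand xy of bar [-0.0362 -0.0001] tool delta [ 0.0001  0.0002 -0.    ] turn z [-0.      0.      0.0002] tilt [-2.e-04  1.e-04 -1.e+00] F [ 0.06  0.3  -2.87] M [0.04  0.04  0.003]
```

Emit:
send_rows(
  deltas="0 0 0.004 0 0 0 0; 0 0 0.012 0 0 0 0; 0 0 0.021 0 0 0 0; 0 0 0.03 0 0 0 0; 0 0 0.037 0 0 0 0; 0 0 0.042 0 0 0 0; 0 0 0.045 0 0 0 0; 0 0 0.046 0 0 0 0",
)

```text
time: 8.88
position: [0.5674, 0.2597, 0.1847]
orientation: [-0.0, 0.695, 0.719, -0.0]
contact_force: [0.3, -0.1, -2.2]
gripper_width: 0.0089
finger_force: 58.5
```

Emit:
send_rows(
  deltas="0 0 0.0005 0 0 0 0; 0 0 0.001 0 0 0 0; 0 0 0.0015 0 0 0 0; 0 0 0.002 0 0 0 0; 0 0 0.0025 0 0 0 0; 0 0 0.003 0 0 0 0; 0 0 0.0035 0 0 0 0; 0 0 0.004 0 0 0 0",
)

```text
time: 9.55
position: [0.5675, 0.2597, 0.1813]
orientation: [-0.0, 0.695, 0.719, -0.0]
contact_force: [-0.1, -0.1, -2.9]
gripper_width: 0.0087
finger_force: 58.5
```

Emit:
send_rows(
  deltas="0 0 0.0003 0 0 0 0; 0 0 0.0006 0 0 0 0; 0 0 0.0009 0 0 0 0; 0 0 0.0012 0 0 0 0; 0 0 0.0015 0 0 0 0; 0 0 0.0018 0 0 0 0; 0 0 0.002 0 0 0 0; 0 0 0.002 0 0 0 0",
)

```text
time: 10.22
position: [0.5675, 0.2597, 0.1792]
orientation: [-0.0, 0.695, 0.719, -0.0]
contact_force: [0.0, 0.3, -2.8]
gripper_width: 0.0082
finger_force: 58.5
```

Emit:
send_rows(
  deltas="0 0 0.0002 0 0 0 0; 0 0 0.0004 0 0 0 0; 0 0 0.0006 0 0 0 0; 0 0 0.0008 0 0 0 0; 0 0 0.001 0 0 0 0; 0 0 0.0012 0 0 0 0; 0 0 0.0015 0 0 0 0; 0 0 0.0015 0 0 0 0",
)

```text
time: 10.88
position: [0.5676, 0.2598, 0.1781]
orientation: [0.0, 0.695, 0.719, 0.0]
contact_force: [-1.3, -0.4, 4.6]
gripper_width: 0.009
finger_force: 59.4
```

Contact at TCP z ≈ 0.178. I'll raise it 1.5 mm and slide it back towards the stop.

Emit:
send_rows(
  deltas="0 0 -0.001 0 0 0 0; 0 0.001 -0.002 0 0 0 0; 0 0.004 -0.002 0 0 0 0; 0 0.009 -0.002 0 0 0 0; 0 0.014 -0.002 0 0 0 0; 0 0.019 -0.002 0 0 0 0; 0 0.023 -0.002 0 0 0 0; 0 0.025 -0.002 0 0 0 0",
)

```text
time: 11.55
position: [0.5932, 0.2605, 0.1795]
orientation: [0.0, 0.695, 0.719, -0.0]
contact_force: [-0.1, 0.3, -3.0]
gripper_width: 0.0087
finger_force: 58.5
```

Emit:
send_rows(
  deltas="0 0.001 0 0 0 0 0; 0 0.002 0 0 0 0 0; 0 0.003 0 0 0 0 0; 0 0.004 0 0 0 0 0; 0 0.005 0 0 0 0 0; 0 0.006 0 0 0 0 0; 0 0.007 0 0 0 0 0; 0 0.007 0 0 0 0 0",
)

```text
time: 12.22
position: [0.5996, 0.2608, 0.1797]
orientation: [-0.0, 0.695, 0.719, -0.0]
contact_force: [-0.3, 0.1, -2.5]
gripper_width: 0.0085
finger_force: 58.5
```

```bash
python3 -c "
from h import *
togo(0)"
```

```text
t 12.22 pos [0.5996 0.2608 0.1797] stand xy of bar [-0.0038 -0.0003] tool delta [ 0.0003  0.0038 -0.    ] turn z [-0. -0. -0.] tilt [-0. -0. -1.] F [-0.33  0.13 -2.53] M [-0.044  0.037 -0.015]
```

Now I'll feel for the stop.

Emit:
send_rows(
  deltas="0 0.0005 0 0 0 0 0; 0 0.001 0 0 0 0 0; 0 0.0015 0 0 0 0 0; 0 0.002 0 0 0 0 0; 0 0.0025 0 0 0 0 0; 0 0.003 0 0 0 0 0; 0 0.003 0 0 0 0 0; 0 0.003 0 0 0 0 0",
)

```text
time: 12.88
position: [0.6025, 0.261, 0.1797]
orientation: [-0.0, 0.695, 0.719, -0.0]
contact_force: [0.8, -0.3, -2.6]
gripper_width: 0.0086
finger_force: 58.5
```

Emit:
send_rows(
  deltas="0 0.0003 0 0 0 0 0; 0 0.0006 0 0 0 0 0; 0 0.0009 0 0 0 0 0; 0 0.0012 0 0 0 0 0; 0 0.0015 0 0 0 0 0; 0 0.0015 0 0 0 0 0; 0 0.0015 0 0 0 0 0; 0 0.0015 0 0 0 0 0",
)

```text
time: 13.55
position: [0.6039, 0.261, 0.1797]
orientation: [-0.0, 0.695, 0.719, -0.0]
contact_force: [-2.0, 0.1, -2.7]
gripper_width: 0.0085
finger_force: 58.5
```

Emit:
send_rows(
  deltas="0 0.0002 0 0 0 0 0; 0 0.0004 0 0 0 0 0; 0 0.0006 0 0 0 0 0; 0 0.0008 0 0 0 0 0; 0 0.0008 0 0 0 0 0; 0 0.0008 0 0 0 0 0; 0 0.0008 0 0 0 0 0; 0 0.0008 0 0 0 0 0",
)

```text
time: 14.22
position: [0.6042, 0.261, 0.1797]
orientation: [-0.0, 0.695, 0.719, -0.001]
contact_force: [-7.3, -1.9, 1.0]
gripper_width: 0.0086
finger_force: 58.9
```

```bash
python3 -c "
from h import *
togo(0)"
```

```text
t 14.22 pos [0.6042 0.261  0.1797] stand xy of bar [ 0.0007 -0.0002] tool delta [ 0.0002 -0.0007  0.    ] turn z [0.     0.     0.0003] tilt [-1.5e-03 -3.0e-04 -1.0e+00] F [-7.26 -1.87  0.96] M [-0.249  1.464  0.059]
```

The stop is felt, with both keepers touching. I'll ease off slightly and set the bar down.

Emit:
send_rows(
  deltas="0 -0.0003 0.0002 0 0 0 0; 0 -0.0003 0.0004 0 0 0 0; 0 -0.0003 0.0007 0 0 0 0; 0 -0.0003 0.001 0 0 0 0; 0 -0.0003 0.0012 0 0 0 0; 0 -0.0003 0.0014 0 0 0 0; 0 -0.0003 0.0016 0 0 0 0; 0 -0.0003 0.0016 0 0 0 0",
)

```text
time: 14.88
position: [0.6041, 0.2612, 0.1783]
orientation: [-0.0, 0.695, 0.719, -0.0]
contact_force: [-6.1, -0.3, 0.6]
gripper_width: 0.0089
finger_force: 59.1
```

```bash
python3 -c "
from h import *
togo(0)"
```

```text
t 14.88 pos [0.6041 0.2612 0.1783] stand xy of bar [ 0.0007 -0.    ] tool delta [ 0.     -0.0007  0.    ] turn z [-0.      0.      0.0003] tilt [-9.e-04  1.e-04 -1.e+00] F [-6.1  -0.28  0.6 ] M [-0.032  1.201  0.088]
```

Emit:
send_rows(
  deltas="0 -0.0002 0.0003 0 0 0 0; 0 -0.0002 0.0004 0 0 0 0; 0 -0.0002 0.0004 0 0 0 0; 0 -0.0002 0.0004 0 0 0 0.006; 0 -0.0002 0.0004 0 0 0 0.009; 0 -0.0002 0.0004 0 0 0 0.011; 0 -0.0002 0.0004 0 0 0 0.013; 0 -0.0002 0.0004 0 0 0 0.015",
  grip_force=20,
)

```text
time: 15.55
position: [0.6046, 0.261, 0.1779]
orientation: [0.0, 0.695, 0.719, 0.0]
contact_force: [0.5, -0.1, 0.3]
gripper_width: 0.0149
finger_force: 0.0
```

Emit:
send_rows(
  deltas="0 0 0 0 0 0 0.018; 0 0 0 0 0 0 0.021; 0 0 0 0 0 0 0.024; 0 0 0 0 0 0 0.028; 0 0 0 0 0 0 0.032; 0 0 0 0 0 0 0.035; 0 0 0 0 0 0 0.035; 0 0 0 0 0 0 0.035",
)

```text
time: 16.22
position: [0.6043, 0.261, 0.1778]
orientation: [-0.0, 0.695, 0.719, -0.0]
contact_force: [0.7, 0.0, -0.6]
gripper_width: 0.0347
finger_force: 0.0
```

```bash
cat > chk.py <<'E'
from h import *
import sys
togo(0)
tiles=[]
for cam in ['scene','side']:
    im,d=ctrl.get_image(cam);P,u,v=cloud(cam,None,d)
    L=np.c_[(P[:,:2]-O)@R2,P[:,2]];X,Y,Z=L.T
    def st(n,m):
        w=L[m]
        if len(w)>3: print(cam,n,len(w),np.percentile(w,[2,50,98],axis=0).round(4).tolist())
    for s in(-1,1):
        st('barend%d'%s,(abs(X)<.02)&(abs(Y-s*.046)<.01)&(Z>.18)&(Z<.215))
        st('uprt%d hi'%s,(abs(X)<.025)&(abs(Y-s*.054)<.007)&(Z>.16)&(Z<.18))
    st('basket',(abs(X)<.06)&(abs(Y)<.07)&(Z>.03)&(Z<.105))
    st('rim',(abs(X)<.06)&(abs(Y)<.07)&(Z>.085)&(Z<.105))
    tiles.append(cv2.resize(im[130:330,330:530] if cam=='scene' else im[200:400,120:320],None,fx=2,fy=2))
save(np.hstack(tiles),sys.argv[1])
E
python3 chk.py f.png
```

```text
t 16.22 pos [0.6043 0.261  0.1778] stand xy of bar [ 0.0008 -0.0002] tool delta [ 0.0002 -0.0008  0.    ] turn z [-0.      0.      0.0001] tilt [-1.e-04  0.e+00 -1.e+00] F [ 0.68  0.02 -0.59] M [ 0.009 -0.033 -0.03 ]
scene barend-1 106 [[-0.0051, -0.0555, 0.1812], [0.0034, -0.0519, 0.1963], [0.0078, -0.0372, 0.2022]]
scene uprt-1 hi 54 [[-0.0052, -0.0567, 0.1604], [0.0043, -0.0544, 0.1714], [0.0087, -0.0514, 0.1799]]
scene barend1 22 [[-0.0036, 0.0474, 0.1805], [0.0048, 0.0498, 0.1852], [0.0075, 0.0545, 0.1902]]
scene uprt1 hi 23 [[-0.0051, 0.0484, 0.1602], [0.0011, 0.0513, 0.176], [0.0066, 0.0549, 0.1795]]
scene basket 2568 [[-0.036, -0.0561, 0.0485], [-0.0011, -0.0041, 0.0771], [0.0402, 0.0521, 0.1024]]
scene rim 951 [[-0.0365, -0.056, 0.0855], [0.0051, -0.0062, 0.0953], [0.04, 0.0525, 0.1032]]
side barend1 137 [[-0.0055, 0.0366, 0.1809], [-0.0012, 0.0525, 0.1957], [0.0061, 0.0559, 0.2004]]
side uprt1 hi 81 [[-0.0052, 0.0514, 0.1603], [-0.0002, 0.0551, 0.1704], [0.0069, 0.0569, 0.1792]]
side basket 3621 [[-0.0372, -0.0526, 0.0465], [0.0025, -0.0023, 0.0739], [0.0377, 0.0571, 0.1011]]
side rim 1211 [[-0.0372, -0.0531, 0.0854], [-0.003, 0.0153, 0.0953], [0.0389, 0.057, 0.1023]]
```

View pics/f.png

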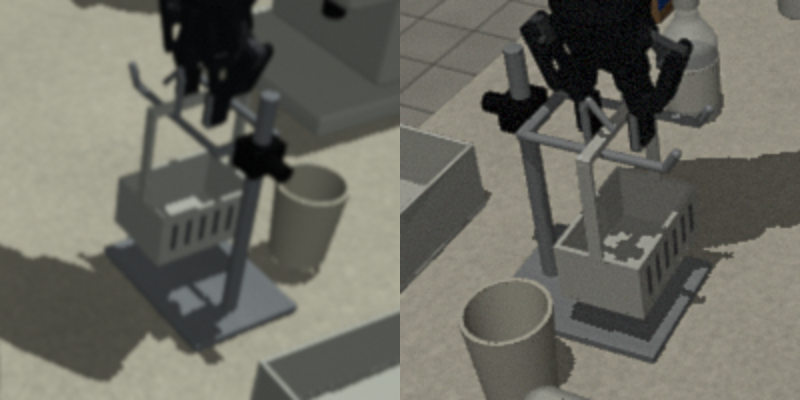

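The basket hangs level with the bar on both prongs at the stop. I'll retreat straight up.

Emit:
send_rows(
  deltas="0 0 -0.002 0 0 0 0.035; 0 0 -0.007 0 0 0 0.035; 0 0 -0.014 0 0 0 0.035; 0 0 -0.022 0 0 0 0.035; 0 0 -0.032 0 0 0 0.035; 0 0 -0.044 0 0 0 0.035; 0 0 -0.058 0 0 0 0.035; 0 0 -0.073 0 0 0 0.035",
)

```text
time: 16.98
position: [0.6043, 0.261, 0.2522]
orientation: [0.0, 0.695, 0.719, 0.0]
contact_force: [-0.6, 0.4, -0.2]
gripper_width: 0.0354
finger_force: 0.0
```

Emit:
send_rows(
  deltas="0 0 -0.015 0 0 0 0.035; 0 0 -0.03 0 0 0 0.035; 0 0 -0.045 0 0 0 0.035; 0 0 -0.057 0 0 0 0.035; 0 0 -0.065 0 0 0 0.035; 0 0 -0.07 0 0 0 0.035; 0 0 -0.07 0 0 0 0.035; 0 0 -0.07 0 0 0 0.035",
)

```text
time: 17.65
position: [0.6042, 0.261, 0.3205]
orientation: [-0.0, 0.695, 0.719, -0.0]
contact_force: [0.2, 0.6, -1.2]
gripper_width: 0.0351
finger_force: 0.0
```

```bash
python3 chk.py g.png
```

```text
t 17.65 pos [0.6042 0.261  0.3205] stand xy of bar [ 0.0008 -0.0002] tool delta [ 0.0002 -0.0008  0.    ] turn z [0.     0.     0.0001] tilt [-4.e-04 -1.e-04 -1.e+00] F [ 0.17  0.56 -1.19] M [0.017 0.002 0.017]
scene barend-1 106 [[-0.0052, -0.0556, 0.1807], [0.0034, -0.0508, 0.1966], [0.0074, -0.0364, 0.2018]]
scene uprt-1 hi 54 [[-0.0056, -0.0563, 0.1605], [0.0034, -0.0543, 0.1693], [0.0068, -0.0507, 0.1797]]
scene barend1 75 [[-0.0048, 0.0372, 0.1809], [0.004, 0.0495, 0.1956], [0.0074, 0.0553, 0.2021]]
scene uprt1 hi 27 [[-0.0057, 0.0487, 0.1604], [0.0023, 0.0502, 0.1759], [0.0072, 0.0545, 0.1797]]
scene basket 2572 [[-0.0361, -0.0561, 0.0485], [-0.0009, -0.0045, 0.0771], [0.0402, 0.0522, 0.1025]]
scene rim 954 [[-0.0369, -0.0559, 0.0856], [0.0042, -0.0069, 0.0954], [0.0402, 0.0525, 0.1032]]
side barend-1 65 [[-0.0047, -0.0533, 0.1808], [-0.0025, -0.0463, 0.1948], [0.0057, -0.0366, 0.2002]]
side uprt-1 hi 34 [[-0.0047, -0.0536, 0.1603], [-0.0005, -0.0499, 0.1696], [0.008, -0.0479, 0.1798]]
side barend1 128 [[-0.0056, 0.0371, 0.1805], [-0.001, 0.0507, 0.1963], [0.0063, 0.0556, 0.1999]]
side uprt1 hi 84 [[-0.0055, 0.0505, 0.1607], [-0.0003, 0.0552, 0.1703], [0.0064, 0.0571, 0.1792]]
side basket 3610 [[-0.0371, -0.0526, 0.0465], [0.0023, -0.0021, 0.074], [0.0377, 0.0569, 0.1008]]
side rim 1211 [[-0.0371, -0.0535, 0.0854], [-0.0029, 0.0153, 0.0952], [0.0387, 0.057, 0.1023]]
```

View pics/g.png

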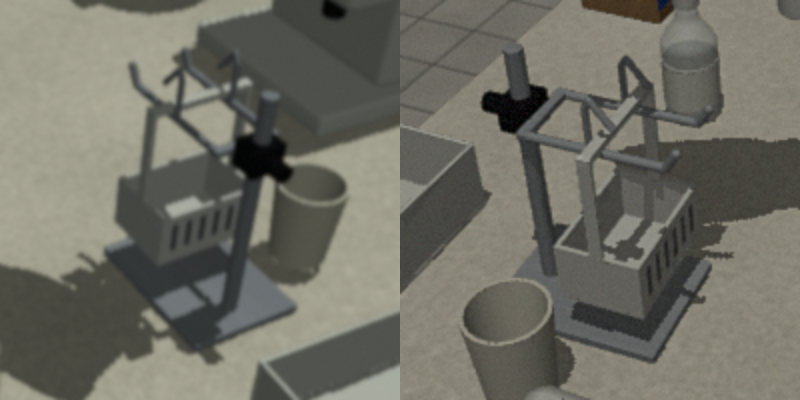

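The final view shows the basket hanging level and still under both keepers at the stop, with the arm clear. I'll hand in.

```bash
python3 -c "
from rig import ctrl
print(ctrl.sign_off())"
```

```text
the job is handed in; nothing more can be done
None
```

The basket hangs level and still by its bar on both prongs, back against the stop beneath the keepers, with the arm clear; I handed the job in at about 18 s, and the result of the judging was not shown.

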